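# Lay the cutlery in its tray and hold the splash cover out to the mark

## Robot

A 7-joint arm with a two-finger parallel gripper is mounted at the origin on a cart in front of the work surface, level with it; the furniture and walls round the work are solid. World frame = base frame: x ahead of the robot, y to its left, z up, the work surface at z = 0. Lengths are in m, angles in rad, forces in N, time in s.
With the tool pointing down it reaches from about 0.425 to 0.875 m from the base axis. Payload 4.7 kg.
Tool frame: the origin (TCP) lies between the finger pads, 19 mm behind the fingertips; this is the grasp point; z points along the fingers, y is the direction in which the jaws open and shut (so a half turn about z gives the same grasp; the last joint's range is limited). The gripper opens to 87 mm and grips with 3 to 60 N. Pads are 19 mm wide; open, the fingers measure 117 mm over their backs; the gripper's body (75 mm by 190 mm) begins 51 mm behind the grasp point.
Start: joints at [-1.091, 0.321, -0.07, 1.45, 0.023, 1.371, -0.057], TCP at [0.292, 0.581, 0.241] pointing down, gripper open.
Joint ranges: [-2.86, 2.86], [-0.3, 2.09], [-1.38, 1.24], [0.06, 2.45], [-1.56, 4.7], [0.09, 2.05], [-2.69, 2.69]. Speed limits (rad/s): [2.57, 2.57, 3.14, 3.14, 3.14, 3.14, 3.14].

## Interface

Orientations are given as a rotation vector (axis times angle).
In Python, from bench import ctrl gives the robot as it stands.
- The arm moves only by the shell command python3 -m creep 'ROWS' [FORCE]. ROWS is JSON, a list that holds one entry, the list of rows, each a list of 7 numbers: the opening, from 0 (shut) to 1 (fully open), then the shift along the tool's x, y, z in mm, then the turn, a rotation vector about the tool's x, y, z in rad. In form: [[[grip, dx, dy, dz, rx, ry, rz], ...]]. A call has 1 to 5 rows; each row is the pose to reach, as a shift and turn from the pose commanded when the call began, along the tool's axes at that moment; what a row does not reach only later rows make up. A row lasts 1/10 s, in which the tool goes at most 50 mm and 8.59 degrees, less where a joint would pass 70% of its speed; a pose out of reach is approached as far as the arm can. A call with a gripper value outside its range is refused whole. The fingers move at their own pace and stop on an object; FORCE is the grip in N (left out, the last holds). Time passes only in rows, so rows that repeat a pose let the fingers close. It gives the time, the measured TCP pose, the force and the opening at its end, in the units of the state.
- ctrl.get_state(): the state, without advancing time (a new reading comes with each control period).
- ctrl.get_image(name): name is "side" or "top"; returns the picture (480x640x3 uint8, red, green, blue); there is no depth.
- ctrl.camera_params(name): a dict with "K" (3x3 intrinsics, pixels), "k1" (the pictures are not rectified: a ray, as slopes to the right and down, at radius r is drawn at 1 + k1 r^2 times it, then the intrinsics apply), "pose" (4x4, takes a point from camera to world coordinates). Camera axes: x right, y down, z forward; pixel columns grow to the right and rows downward; lengths in m; the calibration is good to about 2 mm. A picture is of the moment at which its call begins. camera_params takes no time and is no camera call.
- ctrl.close_job(): hands the job in, once; it reports no verdict.
The state is a dict: "time": time; "joint_positions": joint angles; "qd": joint speeds; "joint_torque": joint torques, N m; "position": TCP position; "tool_rot": TCP orientation; "ft_force": force on the tool from outside, world axes, zero at the start; "torque": the same for the moment, N m; "grip_width": opening from 0.0 (shut) to 1.0 (fully open).
Only numpy, scipy, OpenCV 4.12 (cv2) and the standard library are available. Lean on these libraries where they do the work, as an engineer would, in place of code of your own. Each camera call takes 0.05 s, during which the arm holds its last target. There are 200 camera calls.

## Task

Lay the peeler flat in the long compartment of the steel cutlery tray and the teaspoon flat in the short one. Then take the grip bar of the spring-return splash cover, pull the cover out over them until its front edge is level with the pointer of the dark clip on the near rail, and keep holding it there so that it stays over the clean cutlery while the table is rinsed: finish while still holding the bar, do not let go. Leave the other things on the table alone.

Things in the scene. Friction and masses are not known exactly. Their poses are not given: they have to be found in the camera images.
- cutlery_tray: Steel cutlery tray fixed to the table, 236 (x) x 410 (y) mm, 66 high. Origin on its underside, 10 mm to +y of mid-length. Its y axis = the way the cover is pulled out (robot's left, yaw within 0.15 rad). Side rails at x = +-108 to 118 mm, tops at z = 62 to 65; low hood, top z = 66, over y = -215 to -60; open part with the compartments y = -20 to 190, pan floor z = 6.
- cover (a joint): Travel (m) of the splash cover along the tray's +y: 0 = home under the hood, 0.2 = end stop. A spring pulls it home: 2.4 N at 0, plus 40 N per m (about 9 N at 0.17), little friction; let go, it runs back to 0. Steel plate 212 x 185 mm, 3 thick, top at z = 57 mm; passes over the compartments.
- grip_bar (a point): Grip of the cover: round steel bar 12 mm thick, 90 long along the tray's x, on two end posts on the cover plate. This point = middle of the bar, 96 mm above the table (39 above the plate), 25 mm behind the cover's front edge; axes as the tray's. Pinch it from above, fingers closing along the tray's y.
- cover_edge (a point): Near corner of the cover's front (leading, +y) edge, on the plate's top; axes as the tray's. At home it is at tray y = -20 mm; it moves with the cover.
- mark_clip: Small dark steel clip fixed on the near rail (nearer the robot), 12 mm wide along the rail; a thin pointer blade across the middle of its top is the mark. Origin at the mark, axes as the tray's; its tray y (138 to 165 mm) differs each time.
- bay_long: The longer aluminium compartment in the tray: inner 190 (x) x 50 (y) mm, walls 20 high and 3 thick, floor 4 thick (its top 10 mm above the table); long walls cut away over the middle 90 mm for fingers. Origin: centre of its underside, 6 mm above the table; x = its length = tray x. It and bay_short may have changed places; centres 72 mm apart along the tray's y.
- bay_short: The shorter aluminium compartment, inner 152 (x) x 50 (y) mm, otherwise just like bay_long.
- peeler: Peeler lying flat, 170 mm long along its x; origin at mid-length, 2 mm above its underside. Handle x = -85 to +20 mm, 25 wide, 22 thick (grip across it, e.g. 20 mm to -x of the origin); blade 14 wide, x = +20 to +85. About 80 g; its x points away from the robot within 0.6 rad.
- teaspoon: Steel teaspoon lying flat, 132 mm long along its x, 28 wide, 11 high; origin mid-length on its underside; grip across its middle, fingertips just above the surface. About 20 g; its x points away from the robot within 0.6 rad.
- bowl: Bystander, loose: small steel bowl, 116 mm across, 52 high; origin near its underside. Leave it alone.
- garlic: Bystander, loose: garlic bulb, about 60 mm; origin near its underside. Leave it alone.
- potato: Bystander, loose: potato, 60x79x48 mm; origin near its underside. Leave it alone.
- glass: Bystander, loose: steel tumbler, 76 mm across, 98 high; origin near its underside. Leave it alone.
- onion: Bystander, loose: onion, about 80 mm; origin near its underside. Leave it alone.
- spare_spoon: Bystander, loose: large steel spoon, 188 mm long; not the teaspoon; origin near its underside. Leave it alone.

How it is judged:
By the outcome, as a careful person would: the job done as asked, in the order asked, and still so for the second after the job is handed in, while the arm keeps its last pose, push and grip.
It also fails if it takes over 64 s, if anything falls off the work surface, if the arm or the gripper's body presses on something with over 40 N, if the wrist force passes 120 N, or if a joint passes its speed limit or range.

## Working session

There is one attempt and no reset: what is moved stays moved. The work goes in short steps, Python scripts to look and compute and a shell command to move; the robot and the scene stay as the last step left them, time stands still between calls to the robot, and variables do not carry over. Pictures are saved under pics/ and viewed, about 8 in all and at most 12, crops included, and the job is handed in when it is done.

```bash
ls; mkdir -p pics
python3 - <<'E'
from bench import ctrl
import cv2,numpy as np
np.set_printoptions(precision=4,suppress=True)
print(ctrl.get_state())
for n in("top","side"):
    cv2.imwrite(f"pics/{n}0.png",ctrl.get_image(n)[:,:,::-1]); print(n,ctrl.camera_params(n))
E
```

```text
pics
{'time': 0.0, 'joint_positions': array([-1.0909,  0.3218, -0.0701,  1.4517,  0.0226,  1.3708, -0.0569]), 'qd': array([-0.0002, -0.0001, -0.0007, -0.0005,  0.0004, -0.001 ,  0.001 ]), 'joint_torque': array([  0.0003, -49.1286,  -0.4038, -31.2531,  -0.0639,   0.0437,
         0.0002]), 'position': array([0.2917, 0.5803, 0.2402]), 'tool_rot': array([-0.725 , -3.0564,  0.0029]), 'ft_force': array([-0.4443, -0.0885,  0.4452]), 'torque': array([-0.0166, -0.0017, -0.009 ]), 'grip_width': 1.0041505567250315}
top {'K': array([[440.4301,   0.    , 323.4307],
       [  0.    , 440.4301, 241.1108],
       [  0.    ,   0.    ,   1.    ]]), 'k1': 0.035398209054880836, 'pose': array([[ 0.0044, -0.991 ,  0.134 ,  0.3144],
       [-1.    , -0.0041,  0.0025, -0.0897],
       [-0.0019, -0.134 , -0.991 ,  1.4441],
       [ 0.    ,  0.    ,  0.    ,  1.    ]])}
side {'K': array([[496.6043,   0.    , 318.0658],
       [  0.    , 496.6043, 231.6051],
       [  0.    ,   0.    ,   1.    ]]), 'k1': -0.027974800792601985, 'pose': array([[-0.9958, -0.0591,  0.07  ,  0.4046],
       [-0.0915,  0.6671, -0.7393,  0.9221],
       [-0.003 , -0.7426, -0.6698,  0.9759],
       [ 0.    ,  0.    ,  0.    ,  1.    ]])}
```

View pics/top0.png

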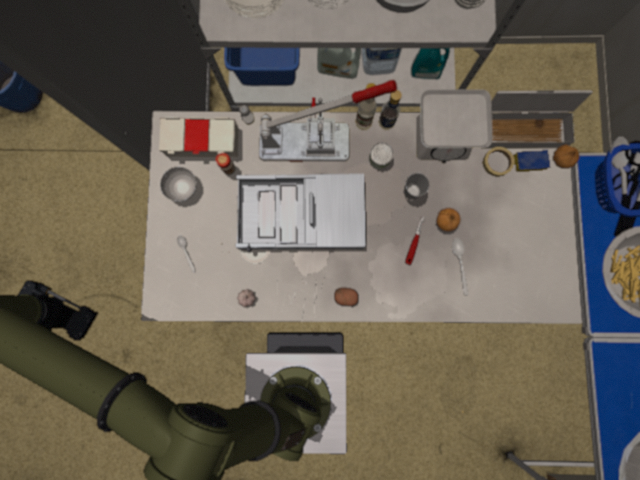

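View pics/side0.png

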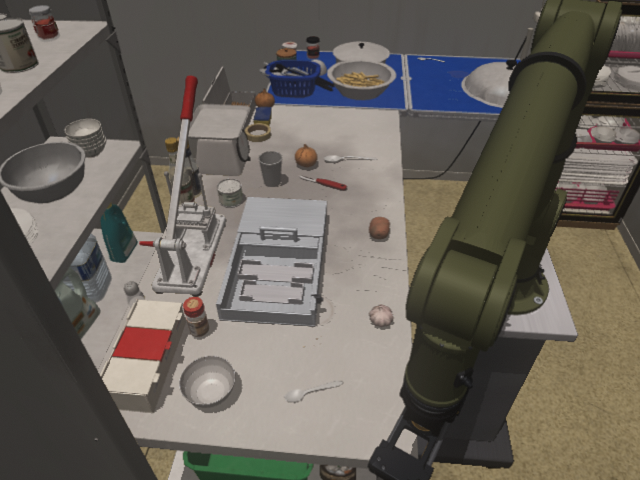

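Top: tray at cols 238–366, rows 175–250, with the hood on the right (−y). The peeler has its red handle at (410,262) and blade tip at (422,218). The small spoon is at (182,242)–(194,270) and a larger one at (459,245)–(464,292). In the side view the clip is near (318,298).

```bash
cat > h.py <<'E'
import cv2,numpy as np
from bench import ctrl
from scipy.spatial.transform import Rotation as R
np.set_printoptions(precision=4,suppress=True)
P={n:ctrl.camera_params(n) for n in("top","side")}
def ray(n,px):
    p=P[n]; d=np.array([p["k1"],0,0,0,0][:4],float)
    u=cv2.undistortPoints(np.array([[px]],float),p["K"],np.array([p["k1"],0,0,0]))[0,0]
    T=p["pose"]; return T[:3,3],T[:3,:3]@np.array([u[0],u[1],1])
def onp(n,px,z):
    o,d=ray(n,px); return (o+d*(z-o[2])/d[2])[:2]
def proj(n,X):
    p=P[n]; T=np.linalg.inv(p["pose"]); rv=cv2.Rodrigues(T[:3,:3])[0]
    return cv2.projectPoints(np.array(X,float).reshape(-1,1,3),rv,T[:3,3],p["K"],np.array([p["k1"],0,0,0]))[0][:,0]
def crop(src,out,x0,y0,x1,y1,s,draw=None):
    im=cv2.imread(src) if isinstance(src,str) else src
    c=cv2.resize(im[y0:y1,x0:x1],None,fx=s,fy=s,interpolation=cv2.INTER_CUBIC)
    for q in (draw if draw is not None else []): cv2.circle(c,tuple(int(round((a+.5-b)*s)) for a,b in zip(q,(x0,y0))),2,(0,0,255),-1)
    for x in range((x0//10+1)*10,x1,10): cv2.line(c,(int((x-x0)*s),0),(int((x-x0)*s),8 if x%50 else 20),(0,255,0),1)
    for y in range((y0//10+1)*10,y1,10): cv2.line(c,(0,int((y-y0)*s)),(8 if y%50 else 20,int((y-y0)*s)),(0,255,0),1)
    cv2.imwrite(out,c)
E
python3 - <<'E'
from h import *
a=cv2.imread("pics/top0.png"); b=cv2.imread("pics/side0.png")
crop(a,"pics/a.png",225,165,380,260,5); crop(b,"pics/b.png",210,190,340,330,4)
A=cv2.imread("pics/a.png");B=cv2.imread("pics/b.png")
# red handle mask and spoons
hsv=cv2.cvtColor(a,cv2.COLOR_BGR2HSV)
def obj(m,x0,y0,x1,y1,z,name):
    mm=np.zeros_like(m); mm[y0:y1,x0:x1]=m[y0:y1,x0:x1]
    n,l,st,_=cv2.connectedComponentsWithStats(mm); k=1+st[1:,4].argmax()
    ys,xs=np.where(l==k); W=np.array([onp("top",(x,y),z) for x,y in zip(xs,ys)])
    c=W.mean(0); u,s,v=np.linalg.svd(W-c); d=v[0]*np.sign(v[0][0]); t=(W-c)@d
    mid=c+d*(t.max()+t.min())/2
    print(name,len(xs),"mid",mid,"yaw",np.arctan2(d[1],d[0]),"len",np.ptp(t),"wid",np.ptp((W-c)@v[1]))
red=((hsv[...,1]>120)&((hsv[...,0]<12)|(hsv[...,0]>168))).astype(np.uint8)
obj(red,395,225,430,275,.015,"handle")
g=a.astype(float); bg=cv2.medianBlur(a,31).astype(float); dif=np.abs(g-bg).max(2)
m=(dif>14).astype(np.uint8)
obj(m,400,212,430,275,.01,"peeler")
obj(m,168,228,208,280,.004,"spoonL")
obj(m,445,232,478,300,.004,"spoonR")
E
```

```text
handle 171 mid [ 0.4829 -0.3757] yaw -0.3371495307586614 len 0.10032336223473706 wid 0.019438531374815632
peeler 296 mid [ 0.5108 -0.3856] yaw -0.31811546897691423 len 0.1686148266982001 wid 0.029162054098372074
spoonL 155 mid [0.4668 0.3589] yaw 0.4679435102532631 len 0.13309676495620906 wid 0.031742286246159365
spoonR 84 mid [ 0.4933 -0.5286] yaw 0.16720373081891057 len 0.04317573138664298 wid 0.025172954797852056
```

View pics/a.png

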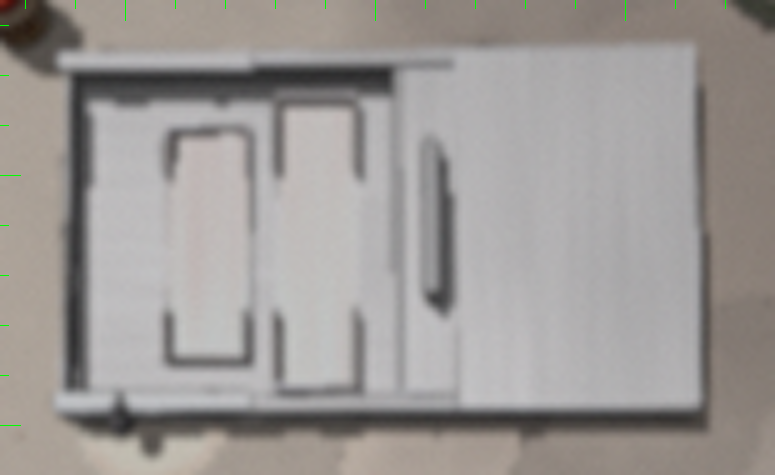

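View pics/b.png

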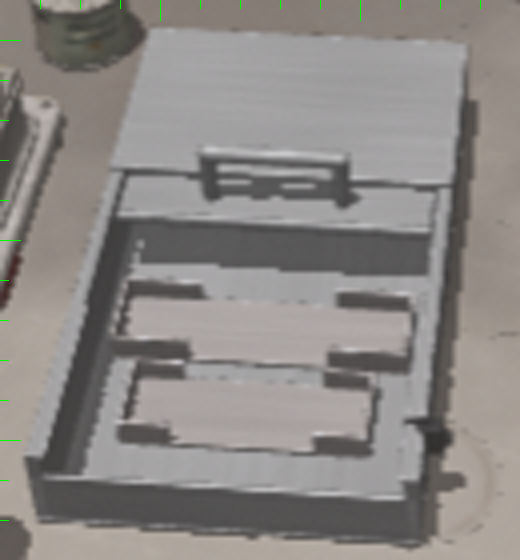

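Crops: the long bay is nearer the hood (top px ≈ (288.6,214)) and the short bay nearer the front end (≈(266.8,214.4)). The clip is at top ≈(249,247) and side ≈(318.7,299). Next I fit the tray pose from the hood and rail corners in both views.

```bash
cat >> h.py <<'E'
def goal(p,phi,tilt=0,axis=None):
    """shift mm / turn in tool axes from present pose; phi = yaw of tool y; tilt about world axis"""
    s=ctrl.get_state(); R0=R.from_rotvec(s["tool_rot"])
    M=np.array([[-np.sin(phi),np.cos(phi),0],[np.cos(phi),np.sin(phi),0],[0,0,-1]]).T
    Rg=R.from_matrix(M)
    if tilt: Rg=R.from_rotvec(tilt*np.asarray(axis))*Rg
    print("t",s["time"],"pos",s["position"],"shift",(R0.inv().apply(np.array(p)-s["position"])*1000).round(1),"turn",(R0.inv()*Rg).as_rotvec().round(3),"F",s["ft_force"].round(1),"grip",round(s["grip_width"],3))
E
python3 - <<'E'
from h import *
from scipy.optimize import least_squares
t=lambda x,y:(x/5+225-.4,y/5+165-.4); s=lambda x,y:(x/4+210-.4,y/4+190-.4)
L=[("top",t(55,410),(-118,195,65)),("top",t(58,55),(118,195,65)),("top",t(695,43),(118,-215,66)),("top",t(703,408),(-118,-215,66)),
("side",s(148,28),(118,-215,66)),("side",s(467,45),(-118,-215,66)),("side",s(24,459),(118,195,65)),("side",s(420,483),(-118,195,65)),
("top",t(433,222),(0,-45,100)),("side",s(275,155),(0,-45,100))]
def W(p,l): 
    c,q=np.cos(p[2]),np.sin(p[2]); l=np.array(l)/1000.; return np.array([p[0]+c*l[0]-q*l[1],p[1]+q*l[0]+c*l[1],l[2]])
f=lambda p:np.concatenate([proj(n,W(p,l))[0]-px for n,px,l in L])
r=least_squares(f,[.6,-.05,0],loss="soft_l1"); p=r.x; print("tray",p); print(f(p).reshape(-1,2).round(1))
inv=lambda w:np.array([[np.cos(p[2]),np.sin(p[2])],[-np.sin(p[2]),np.cos(p[2])]])@(np.array(w)-p[:2])*1000
for nm,v,pts in (("short",t,[(170,132),(250,130),(167,365),(250,360)]),("long",t,[(277,98),(360,98),(277,392),(360,392)])):
    w=np.mean([onp("top",v(*q),.026) for q in pts],0); print(nm,w,inv(w))
for z in (.065,.07,.075): print("clip",z,inv(onp("top",t(120,410),z)),inv(onp("side",s(430,432),z)))
c=W(p,(0,-45,96)); print("bar",c)
goal([.4668,.3589,.12],.468+np.pi/2)
goal([.4668,.3589,.12],.468+np.pi/2-np.pi)
E
```

```text
tray [ 0.6017 -0.0024  0.0137]
[[-0.2  0.4]
 [ 0.4 -1.4]
 [ 0.4 -0.2]
 [ 0.3 -0.5]
 [ 0.8  0.5]
 [ 0.4 -0. ]
 [ 0.1  0.3]
 [ 0.7  0.3]
 [-0.1 -1.8]
 [-0.1  0.2]]
short [0.5956 0.1008] [ -4.6177 103.34  ]
long [0.5975 0.0293] [-3.7886 31.8266]
clip 0.065 [-117.1584  153.6167] [-119.0525  155.2321]
clip 0.07 [-117.7795  152.7577] [-119.4111  159.4691]
clip 0.075 [-118.4006  151.8988] [-119.7698  163.7062]
bar [ 0.6023 -0.0474  0.096 ]
t 0.1 pos [0.2918 0.5803 0.2403] shift [-255.8 -119.   120.5] turn [-0.002 -0.001 -0.934] F [-0.5 -0.3  0.3] grip 0.997
t 0.1 pos [0.2918 0.5803 0.2403] shift [-255.8 -119.   120.5] turn [-0.001  0.002  2.208] F [-0.5 -0.3  0.3] grip 0.997
```

```bash
python3 -m creep '[[[0.6,-45,-20,0,0,0,-0.14],[0.6,-90,-40,0,0,0,-0.28],[0.6,-135,-60,0,0,0,-0.42],[0.6,-180,-80,20,0,0,-0.56],[0.6,-225,-105,40,0,0,-0.70]]]' 20
python3 - <<'E'
from h import *
goal([.4668,.3589,.12],.468+np.pi/2)
E
```

```text
time: 0.6
position: [0.4427, 0.3909, 0.2041]
tool_rot: [-0.376, 3.118, 0.001]
ft_force: [0.2, 0.1, 0.2]
grip_width: 0.649
t 0.6 pos [0.4427 0.3909 0.2041] shift [-15.7 -36.9  84.1] turn [ 0.     0.001 -0.228] F [0.2 0.1 0.2] grip 0.649
```

```bash
python3 -m creep '[[[0.6,-8,-18,40,0,0,-0.11],[0.6,-15.7,-37,84,0,0,-0.228],[0.6,-15.7,-37,130,0,0,-0.228],[0.6,-15.7,-37,165,0,0,-0.228],[0.6,-15.7,-37,165,0,0,-0.228]]]'
python3 - <<'E'
from h import *
goal([.4668,.3589,.021],.468+np.pi/2)
for n in("side","top"): cv2.imwrite(f"pics/{n}1.png",ctrl.get_image(n)[:,:,::-1])
q=proj("side",[[.4668,.3589,.02]])[0].astype(int); print(q)
crop("pics/side1.png","pics/c.png",max(q[0]-80,0),q[1]-70,q[0]+80,min(q[1]+70,480),4)
E
```

```text
time: 1.1
position: [0.4614, 0.3567, 0.0336]
tool_rot: [0.717, -3.048, 0.008]
ft_force: [-1.0, 0.1, 0.3]
grip_width: 0.601
t 1.1 pos [0.4614 0.3567 0.0336] shift [-6.  -0.4 12.5] turn [-0.003 -0.011 -0.006] F [-1.   0.1  0.3] grip 0.601
[314 385]
```

View pics/c.png

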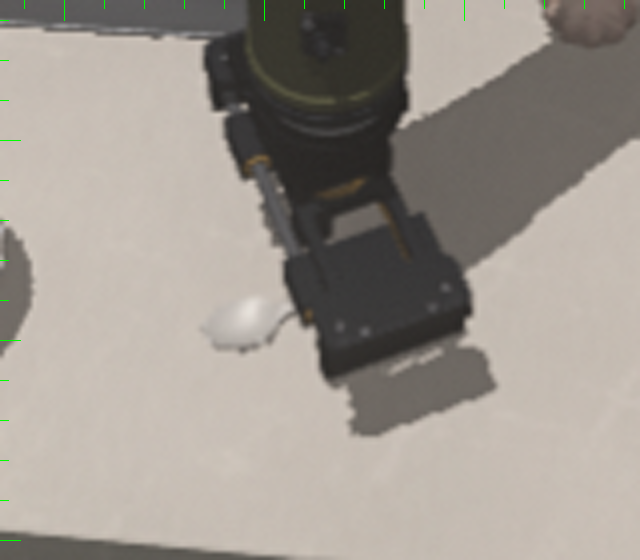

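The spoon runs under the gripper with its bowl at (245,320) in the crop. I lower, close and lift.

```bash
python3 -m creep '[[[0.6,-4,0,6,0,0,0],[0.6,-4,0,12,0,0,0],[0.6,-4,0,12,0,0,0],[0,-4,0,12,0,0,0],[0,-4,0,12,0,0,0]]]' 20;python3 -m creep '[[[0,0,0,0,0,0,0],[0,0,0,0,0,0,0],[0,0,0,0,0,0,0]]]'
python3 - <<'E'
from h import *
goal([.4668,.3589,.02],.468+np.pi/2)
E
```

```text
time: 1.7
position: [0.469, 0.3621, 0.0279]
tool_rot: [-0.72, 3.057, 0.001]
ft_force: [0.4, -0.3, -0.8]
grip_width: 0.493
time: 2.0
position: [0.4688, 0.3619, 0.0275]
tool_rot: [-0.72, 3.058, 0.0]
ft_force: [0.3, -0.8, 0.3]
grip_width: 0.231
t 2.0 pos [0.4688 0.3619 0.0275] shift [ 3.1 -1.8  7.5] turn [ 0.     0.    -0.006] F [ 0.3 -0.8  0.3] grip 0.231
```

```bash
python3 -m creep '[[[0.4,3,-2,0,0,0,0],[0.4,3,-2,4,0,0,0],[0.4,3,-2,6.5,0,0,0],[0,3,-2,6.5,0,0,0],[0,3,-2,6.5,0,0,0]]]' 20;python3 -m creep '[[[0,0,0,0,0,0,0],[0,0,0,0,0,0,0],[0,0,0,0,0,0,0],[0,0,0,0,0,0,0],[0,0,0,0,0,0,0]]]'; python3 -m creep '[[[0,0,0,0,0,0,0],[0,0,0,0,0,0,0],[0,0,0,-10,0,0,0],[0,0,0,-40,0,0,0],[0,0,0,-80,0,0,0]]]';  python3 - <<'E'
from h import *
bay=[.5965,.1010]
goal(bay+[.12],np.pi/2+.0137)
for n in("side","top"): cv2.imwrite(f"pics/{n}2.png",ctrl.get_image(n)[:,:,::-1])
crop("pics/side2.png","pics/d.png",220,270,380,410,4)
E
```

```text
time: 2.5
position: [0.4669, 0.3587, 0.0207]
tool_rot: [0.72, -3.058, 0.0]
ft_force: [-0.7, -0.5, 0.0]
grip_width: 0.294
time: 3.0
position: [0.467, 0.3588, 0.0209]
tool_rot: [-0.72, 3.058, 0.0]
ft_force: [0.2, -0.5, -0.4]
grip_width: 0.218
time: 3.5
position: [0.4658, 0.3577, 0.1005]
tool_rot: [0.719, -3.055, 0.003]
ft_force: [0.8, 0.7, 0.8]
grip_width: 0.219
t 3.5 pos [0.4658 0.3577 0.1005] shift [  -2.4 -288.1  -19.3] turn [-0.002 -0.004  0.449] F [0.8 0.7 0.8] grip 0.219
```

View pics/d.png

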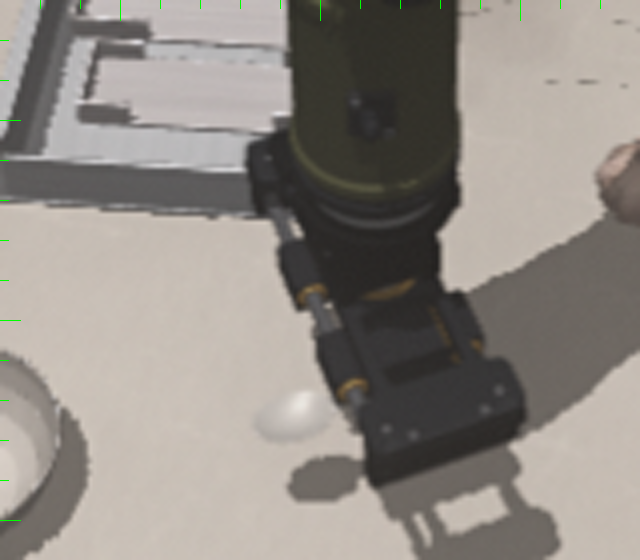

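The spoon is lifted, with its bowl and shadow apart at (290,415) and (325,480). I carry it to the short bay.

```bash
python3 -m creep '[[[0,0,-30,-30,0,0,0.09],[0,0,-75,-50,0,0,0.18],[0,-2,-120,-50,0,0,0.27],[0,-2,-165,-50,0,0,0.36],[0,-2,-210,-50,0,0,0.449]]]' ; python3 -m creep '[[[0,0,-25,0,0,0,0],[0,0,-50,0,0,0,0],[0,0,-50,0,0,0,0],[0,0,-50,0,0,0,0]]]'
python3 - <<'E'
from h import *
bay=[.5965,.1010]
goal(bay+[.06],np.pi/2+.0137)
E
```

```text
time: 4.1
position: [0.5631, 0.1701, 0.1517]
tool_rot: [-0.015, 3.14, 0.001]
ft_force: [0.1, 0.8, -1.7]
grip_width: 0.224
time: 4.5
position: [0.5631, 0.1217, 0.1512]
tool_rot: [-0.019, 3.141, 0.001]
ft_force: [-0.5, 1.2, 0.1]
grip_width: 0.221
t 4.5 pos [0.5631 0.1217 0.1512] shift [-33.1 -21.2  91.2] turn [ 0.001  0.    -0.002] F [-0.5  1.2  0.1] grip 0.221
```

```bash
python3 -m creep '[[[0,-16,-10,0,0,0,0],[0,-33,-21,10,0,0,0],[0,-33,-21,45,0,0,0],[0,-33,-21,80,0,0,0],[0,-33,-21,80,0,0,0]]]'
python3 - <<'E'
from h import *
bay=[.5965,.1010]
goal(bay+[.033],np.pi/2+.0137)
s=lambda x,y:(x/4+210-.4,y/4+190-.4)
# side-view corners of bays on wall tops
for nm,q in (("short",[(137,361),(368,375),(119,425),(362,432)]),("long",[(132,279),(410,293),(116,340),(408,350)])):
    print(nm,np.mean([onp("side",s(*k),.03) for k in q],0))
for n in("side","top"): cv2.imwrite(f"pics/{n}3.png",ctrl.get_image(n)[:,:,::-1])
A=cv2.resize(cv2.imread("pics/side3.png")[200:340,200:350],None,fx=3,fy=3);B=cv2.resize(cv2.imread("pics/top3.png")[160:260,225:335],None,fx=3,fy=3)
c=np.zeros((420,780,3),np.uint8); c[:420,:450]=A; c[:300,450:]=B; cv2.imwrite("pics/e.png",c)
E
```

```text
time: 5.0
position: [0.5921, 0.1027, 0.0658]
tool_rot: [0.025, -3.132, 0.002]
ft_force: [-0.6, -0.7, 0.2]
grip_width: 0.217
t 5.0 pos [0.5921 0.1027 0.0658] shift [-4.7 -1.7 32.8] turn [-0.001 -0.01   0.002] F [-0.6 -0.7  0.2] grip 0.217
short [0.6015 0.1039]
long [0.6001 0.0315]
```

View pics/e.png

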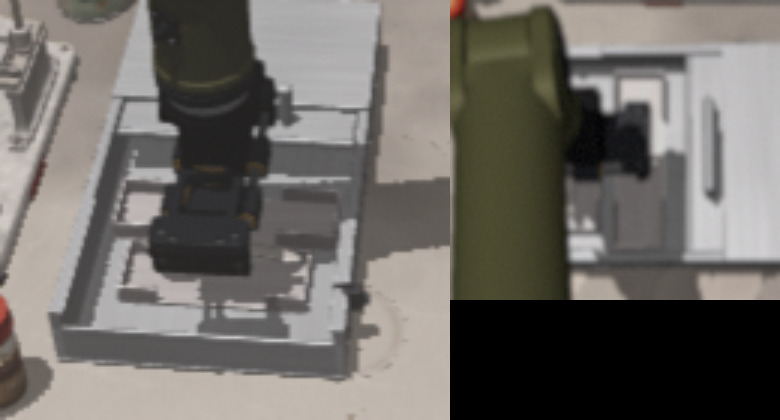

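The spoon is over the short bay and aligned. I lower and release, then rise.

```bash
python3 -m creep '[[[0,-3,1,12,0,0,0],[0,-3,1,24,0,0,0],[0,-3,1,34,0,0,0],[0,-3,1,37,0,0,0],[0,-3,1,37,0,0,0]]]' ;python3 -m creep '[[[0,0,0,0,0,0,0],[0.4,0,0,0.5,0,0,0],[0.4,0,0,0.5,0,0,0],[0.4,0,0,0.5,0,0,0],[0.4,0,0,0.5,0,0,0]]]' ;python3 -m creep '[[[0.4,0,0,-10,0,0,0],[0.4,0,0,-40,0,0,0],[0.4,0,0,-80,0,0,0],[0.4,0,-40,-110,0,0,0],[0.4,0,-80,-120,0,0,0]]]'
python3 - <<'E'
from h import *
u=np.array([np.cos(-.325),np.sin(-.325)]); g=np.array([.5108,-.3856])-.02*u; print(g)
goal([*g,.15],np.pi/2-.325)
for n in("side","top"): cv2.imwrite(f"pics/{n}4.png",ctrl.get_image(n)[:,:,::-1])
E
```

```text
time: 5.6
position: [0.5988, 0.102, 0.0331]
tool_rot: [0.021, -3.14, 0.0]
ft_force: [-0.6, 0.4, 1.2]
grip_width: 0.227
time: 6.1
position: [0.5995, 0.1022, 0.0336]
tool_rot: [-0.021, 3.141, 0.0]
ft_force: [0.5, -0.1, -0.3]
grip_width: 0.391
time: 6.6
position: [0.6028, 0.023, 0.1585]
tool_rot: [-0.027, 3.134, 0.002]
ft_force: [0.7, -0.6, -0.5]
grip_width: 0.399
[ 0.4918 -0.3792]
t 6.6 pos [0.6028 0.023  0.1585] shift [ 117.9 -400.3    7.1] turn [0.003 0.007 0.342] F [ 0.7 -0.6 -0.5] grip 0.399
```

```bash
python3 -m creep '[[[0.6,20,-45,0,0,0,0.05],[0.6,40,-90,0,0,0,0.1],[0.6,60,-135,0,0,0,0.17],[0.6,75,-180,0,0,0,0.25],[0.6,90,-225,0,0,0,0.342]]]'
python3 - <<'E'
from h import *
goal([.4918,-.3792,.12],np.pi/2-.325)
print("onion",onp("top",(448,218),.05),onp("side",(306,155),.04))
print("glass",onp("top",(416,187),.08), "garlic",onp("top",(247,297),.03))
j=np.array([np.cos(np.pi/2-.325),np.sin(np.pi/2-.325)]); print("body end",np.array([.4918,-.3792])-.095*j)
E
```

```text
time: 7.2
position: [0.5126, -0.2053, 0.1541]
tool_rot: [0.519, 3.097, 0.001]
ft_force: [1.6, -0.6, 0.3]
grip_width: 0.595
t 7.2 pos [ 0.5126 -0.2053  0.1541] shift [ -37.  -171.2   34. ] turn [ 0.001  0.001 -0.007] F [ 1.6 -0.6  0.3] grip 0.595
onion [ 0.5793 -0.4852] [ 0.5788 -0.4943]
glass [ 0.6732 -0.379 ] garlic [0.3252 0.1562]
body end [ 0.4615 -0.4692]
```

```bash
python3 -m creep '[[[0.6,-10,-45,0,0,0,0],[0.6,-20,-90,0,0,0,0],[0.6,-30,-135,10,0,0,0],[0.6,-37,-171,30,0,0,0],[0.6,-37,-171,50,0,0,0]]]';python3 -m creep '[[[0.6,0,0,0,0,0,0],[0.6,0,0,0,0,0,0]]]'
python3 - <<'E'
from h import *
goal([.4918,-.3792,.023],np.pi/2-.325)
cv2.imwrite("pics/side5.png",ctrl.get_image("side")[:,:,::-1]);cv2.imwrite("pics/top5.png",ctrl.get_image("top")[:,:,::-1])
A=cv2.resize(cv2.imread("pics/side5.png")[110:250,270:430],None,fx=2.5,fy=2.5);B=cv2.resize(cv2.imread("pics/top5.png")[170:310,225:380],None,fx=2.5,fy=2.5)
cv2.imwrite("pics/f.png",np.hstack([A,B[:350]]))
E
```

```text
time: 7.7
position: [0.4904, -0.385, 0.104]
tool_rot: [0.527, 3.096, -0.008]
ft_force: [0.3, 0.0, 0.2]
grip_width: 0.6
time: 7.9
position: [0.4937, -0.3766, 0.1035]
tool_rot: [-0.512, -3.099, -0.002]
ft_force: [0.6, -0.2, 0.6]
grip_width: 0.602
t 7.9 pos [ 0.4937 -0.3766  0.1035] shift [ 0.9 -3.1 80.5] turn [ 0.001 -0.001 -0.003] F [ 0.6 -0.2  0.6] grip 0.602
```

View pics/f.png

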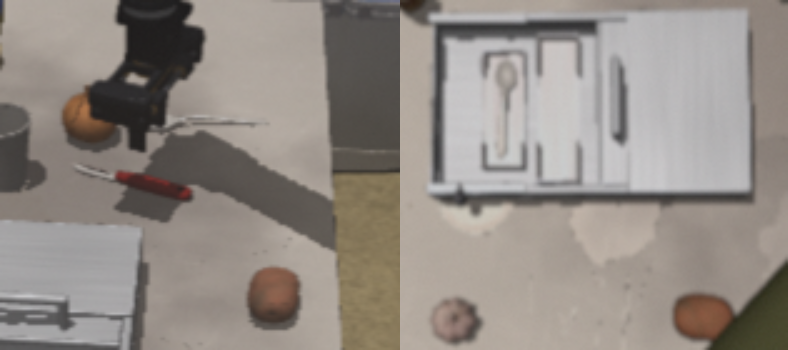

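The teaspoon lies flat inside the short bay. The gripper is above the peeler handle, so I descend and grip.

```bash
python3 -m creep '[[[0.6,0,-2,30,0,0,0],[0.6,0,-2,55,0,0,0],[0.6,0,-2,72,0,0,0],[0.6,0,-2,80,0,0,0],[0.6,0,-2,80,0,0,0]]]' 30;python3 -m creep '[[[0,0,0,0,0,0,0],[0,0,0,0,0,0,0],[0,0,0,0,0,0,0],[0,0,0,0,0,0,0],[0,0,0,0,0,0,0]]]'; python3 -m creep '[[[0,0,0,0,0,0,0],[0,0,0,-10,0,0,0],[0,0,0,-40,0,0,0],[0,0,0,-80,0,0,0],[0,0,0,-120,0,0,0]]]';  python3 - <<'E'
from h import *
# peeler origin is 20 mm ahead (tray +x) of grip; long bay centre
c=np.array([.5988,.0304]); g=c-.02*np.array([np.cos(.0137),np.sin(.0137)]); print(g)
goal([*g,.15],np.pi/2+.0137)
cv2.imwrite("pics/side6.png",ctrl.get_image("side")[:,:,::-1]);cv2.imwrite("pics/top6.png",ctrl.get_image("top")[:,:,::-1])
crop("pics/side6.png","pics/g.png",250,60,410,220,3)
E
```

```text
time: 8.5
position: [0.4926, -0.379, 0.0229]
tool_rot: [-0.513, -3.099, -0.001]
ft_force: [-0.8, 0.6, -0.8]
grip_width: 0.598
time: 9.0
position: [0.4928, -0.38, 0.0239]
tool_rot: [0.514, 3.098, -0.001]
ft_force: [0.5, 0.2, 1.0]
grip_width: 0.284
time: 9.5
position: [0.4919, -0.3793, 0.1444]
tool_rot: [-0.514, -3.098, -0.001]
ft_force: [1.0, -0.6, -1.0]
grip_width: 0.283
[0.5788 0.0301]
t 9.5 pos [ 0.4919 -0.3793  0.1444] shift [ 50.1 415.6  -5.4] turn [ 0.001 -0.001 -0.343] F [ 1.  -0.6 -1. ] grip 0.283
```

View pics/g.png

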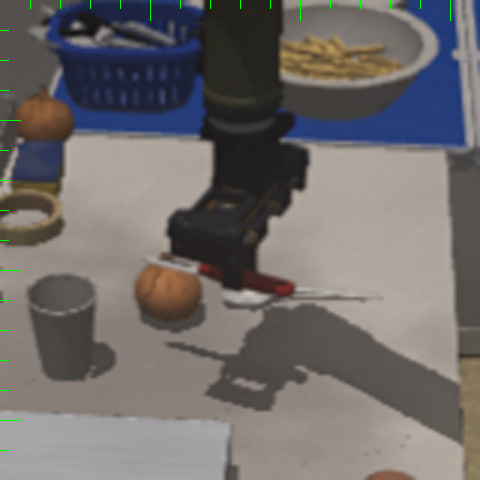

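The peeler is held level, clear of the onion. I carry it to the long bay with a tilt, so the gripper body clears the grip bar.

```bash
python3 -m creep '[[[0,0,40,-20,0,0,-0.06],[0,10,85,-30,0,0,-0.13],[0,20,130,-30,0,0,-0.2],[0,30,175,-30,0,0,-0.27],[0,40,220,-30,0,0,-0.343]]]';  python3 - <<'E'
from h import *
goal([.5788,.0301,.16],np.pi/2+.0137,-.3,[1,.0137,0])
E
```

```text
time: 10.1
position: [0.5252, -0.1566, 0.173]
tool_rot: [0.027, -3.141, -0.001]
ft_force: [0.3, -0.1, -0.3]
grip_width: 0.283
t 10.1 pos [ 0.5252 -0.1566  0.173 ] shift [-56.8 185.7  13.1] turn [0.3   0.    0.003] F [ 0.3 -0.1 -0.3] grip 0.283
```

```bash
python3 -m creep '[[[0,-15,45,0,0.06,0,0],[0,-30,90,0,0.12,0,0],[0,-42,130,0,0.18,0,0],[0,-52,165,5,0.24,0,0],[0,-57,186,13,0.3,0,0]]]'; python3 -m creep '[[[0,0,0,0,0,0,0],[0,0,0,0,0,0,0]]]';  python3 - <<'E'
from h import *
goal([.5788,.0301,.08],np.pi/2+.0137,-.3,[1,.0137,0])
E
```

```text
time: 10.6
position: [0.5806, 0.0327, 0.1602]
tool_rot: [-0.028, 3.102, -0.469]
ft_force: [0.7, 0.5, -2.0]
grip_width: 0.286
time: 10.8
position: [0.5793, 0.0292, 0.1592]
tool_rot: [-0.027, 3.106, -0.47]
ft_force: [0.6, 0.1, -0.6]
grip_width: 0.285
t 10.8 pos [0.5793 0.0292 0.1592] shift [ 0.3 24.3 75.4] turn [-0.001 -0.001  0.004] F [ 0.6  0.1 -0.6] grip 0.285
```

```bash
python3 -m creep '[[[0,0,10,25,0,0,0],[0,0,20,52,0,0,0],[0,0,29,78,0,0,0],[0,0,36,100,0,0,0],[0,0,40,111,0,0,0]]]'; python3 -m creep '[[[0,0,0,0,0,0,0],[0,0,0,0,0,0,0]]]';  python3 - <<'E'
from h import *
goal([.5788,.034,.04],np.pi/2+.0137,-.3,[1,.0137,0])
cv2.imwrite("pics/side7.png",ctrl.get_image("side")[:,:,::-1]);cv2.imwrite("pics/top7.png",ctrl.get_image("top")[:,:,::-1])
A=cv2.resize(cv2.imread("pics/side7.png")[190:330,210:350],None,fx=4,fy=4)
cv2.imwrite("pics/i.png",A)
E
```

```text
time: 11.3
position: [0.5786, 0.0308, 0.0408]
tool_rot: [0.017, -3.105, 0.471]
ft_force: [-0.3, -0.7, -0.3]
grip_width: 0.283
time: 11.5
position: [0.5807, 0.0327, 0.0435]
tool_rot: [-0.02, 3.103, -0.469]
ft_force: [-0.4, -0.1, -0.3]
grip_width: 0.281
t 11.5 pos [0.5807 0.0327 0.0435] shift [1.9 2.3 3. ] turn [-0.     0.001 -0.001] F [-0.4 -0.1 -0.3] grip 0.281
```

View pics/i.png

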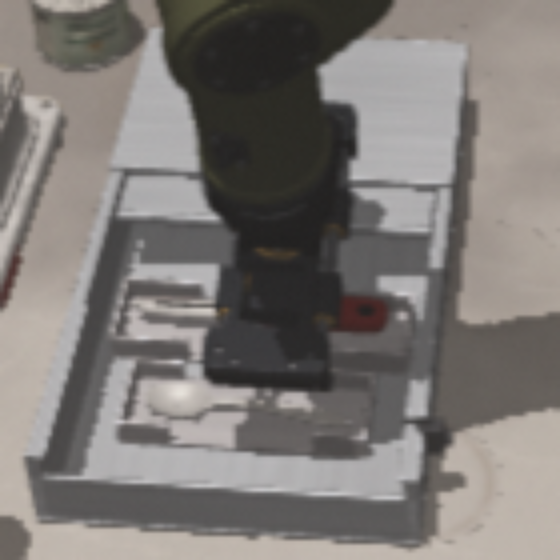

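The peeler lies inside the long bay's span (blade tip at (140,308), handle end (385,312)). I lower 3 mm, release, and level out while rising.

```bash
python3 -m creep '[[[0,1,2,2,0,0,0],[0,1,2,3,0,0,0],[0.4,1,2,3,0,0,0],[0.4,1,2,3,0,0,0],[0.4,1,2,3,0,0,0]]]'; python3 -m creep '[[[0.42,0,0,0,0,0,0],[0.42,0,-5,-15,0,0,0],[0.45,0,-15,-45,0,0,0],[0.5,0,-30,-90,0,0,0],[0.5,0,-45,-135,0,0,0]]]';  python3 - <<'E'
from h import *
goal([.6023,-.0474,.18],np.pi/2+.0137)
cv2.imwrite("pics/side8.png",ctrl.get_image("side")[:,:,::-1]);cv2.imwrite("pics/top8.png",ctrl.get_image("top")[:,:,::-1])
A=cv2.resize(cv2.imread("pics/side8.png")[190:330,210:350],None,fx=4,fy=4)
cv2.imwrite("pics/j.png",A)
E
```

```text
time: 12.1
position: [0.5792, 0.0347, 0.0393]
tool_rot: [-0.022, 3.104, -0.469]
ft_force: [0.2, -0.2, 0.2]
grip_width: 0.389
time: 12.6
position: [0.5786, 0.0313, 0.1837]
tool_rot: [-0.022, 3.104, -0.469]
ft_force: [0.6, -0.5, -0.5]
grip_width: 0.49
t 12.6 pos [0.5786 0.0313 0.1837] shift [-22.6 -74.4  26.9] turn [-0.3   -0.     0.001] F [ 0.6 -0.5 -0.5] grip 0.49
```

View pics/j.png

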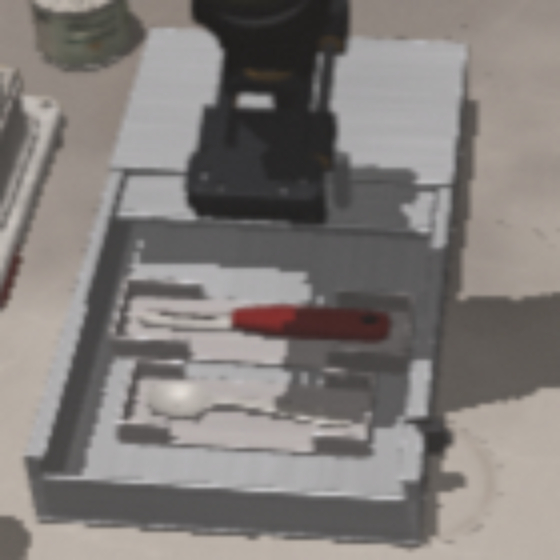

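Peeler and teaspoon both lie flat in their bays (11 pictures viewed, one kept for the final check). Next I grip the bar and print the clip's pixel values.

```bash
python3 -m creep '[[[0.5,-6,-15,0,-0.08,0,0],[0.5,-12,-35,5,-0.16,0,0],[0.5,-18,-55,15,-0.24,0,0],[0.5,-22,-74,27,-0.3,0,0],[0.5,-22,-74,27,-0.3,0,0]]]'
python3 - <<'E'
from h import *
goal([.6023,-.0474,.098],np.pi/2+.0137)
a=cv2.imread("pics/top8.png",0);b=cv2.imread("pics/side8.png",0)
c=cv2.imread("pics/top0.png",0)
print("top0 cols242-256 rows241-252");print(c[241:253,242:257])
print("top5");print(cv2.imread("pics/top5.png",0)[241:253,242:257])
print("side0 cols308-326 rows288-306");print(cv2.imread("pics/side0.png",0)[288:307,308:327])
# bar centre in top0: dark/bright profile
print("bar row 205",c[205,300:324]); print("bar row 215",c[215,300:324])
E
```

```text
time: 13.2
position: [0.6016, -0.055, 0.1779]
tool_rot: [-0.006, 3.141, -0.004]
ft_force: [-0.7, -1.0, 0.2]
grip_width: 0.496
t 13.2 pos [ 0.6016 -0.055   0.1779] shift [-0.7  7.8 79.8] turn [-0.003  0.    -0.01 ] F [-0.7 -1.   0.2] grip 0.496
top0 cols242-256 rows241-252
[[129 173 184 185 185 185 182 185 185 185 183 184 184 184 183]
 [130 162 174 176 176 171 168 169 174 176 175 175 176 176 176]
 [152 169 173 174 174 163 147 147 169 176 175 175 176 176 176]
 [182 185 188 187 185 167 134 132 168 186 188 187 187 187 186]
 [190 190 189 189 181 155 117 115 155 182 189 190 190 190 190]
 [170 167 165 164 153 124  88  84 120 154 165 167 170 171 169]
 [126 120 119 115 108  88  66  58  78 106 116 119 125 128 121]
 [ 76  69  70  68  69  71  64  54  50  60  69  74  78  78  77]
 [ 62  59  56  55  61  69  66  56  41  46  60  68  69  67  67]
 [ 87  78  72  71  71  70  60  51  46  59  76  81  81  82  82]
 [129 113 102 101  99  88  75  64  73  88  96  90  87  85  86]
 [162 151 143 143 143 133 121 115 122 136 130 101  87  84  88]]
top5
[[135 180 194 195 194 194 191 193 192 193 193 192 193 194 193]
 [
[... 1783 characters left out ...]
0 162 165 163 164 171 145  72  50  49  50  53  77 112 145 165 164
  161]
 [160 149 149 165 163 165 170 142  70  50  51  50  63 119 161 163 164 164
  164]
 [160 154 153 163 162 164 155 116  68  64  66  66  80 129 164 165 165 164
  163]
 [159 156 155 164 164 165 153 112  71  80  90  89  95 134 164 164 165 164
  164]
 [160 155 155 163 162 165 157 119  74  82  91  94 127 162 166 164 165 164
  164]
 [159 157 158 162 164 165 150 106  74  82  91  94 133 166 167 166 166 165
  165]]
bar row 205 [180 180 170 155 148 153 178 185 173 152 148 148 122  87  83 116 158 179
 181 180 178 179 176 179]
bar row 215 [180 180 169 153 147 154 178 187 178 154 149 150 124  87  85 116 160 180
 182 180 179 178 180 179]
```

```bash
python3 -m creep '[[[0.5,-1,4,25,0,0,-0.005],[0.5,-1,4,50,0,0,-0.005],[0.5,-1,4,70,0,0,-0.005],[0.5,-1,4,80,0,0,-0.005],[0.5,-1,4,80,0,0,-0.005]]]'; python3 -m creep '[[[0.5,0,0,0,0,0,0],[0.5,0,0,0,0,0,0]]]'
python3 - <<'E'
from h import *
goal([.6023,-.0474,.097],np.pi/2+.0137)
p=[.6017,-.0024,.0137]
inv=lambda w:np.array([[np.cos(p[2]),np.sin(p[2])],[-np.sin(p[2]),np.cos(p[2])]])@(np.array(w)-p[:2])*1000
for z in (.062,.066,.070,.074): print(z,"top",inv(onp("top",(248.5,244.5),z)),"side tip/root",inv(onp("side",(310.5,295),z)),inv(onp("side",(318,295.2),z)))
# cover edge at home: top edge dark groove cols ~304 (rows 205,215), z=.057 ; bar
print("edge home",inv(onp("top",(304.2,210),.057)),inv(onp("side",(280,246),.057)))
# side edge profile: brightest->dark columns along col 300
g=cv2.imread("pics/side0.png",0); print(g[234:256,300],g[234:256,270])
E
```

```text
time: 13.7
position: [0.6021, -0.0423, 0.0963]
tool_rot: [0.031, -3.139, -0.0]
ft_force: [-0.2, 0.2, 0.2]
grip_width: 0.501
time: 13.9
position: [0.6041, -0.0428, 0.0989]
tool_rot: [-0.03, 3.139, 0.0]
ft_force: [0.3, 0.1, -0.0]
grip_width: 0.499
t 13.9 pos [ 0.6041 -0.0428  0.0989] shift [ 1.9 -4.6  1.9] turn [0.    0.003 0.006] F [ 0.3  0.1 -0. ] grip 0.499
0.062 top [-110.1133  154.4971] side tip/root [-102.3612  145.7183] [-120.4198  144.9845]
0.066 top [-110.6296  153.8088] side tip/root [-102.7203  149.1382] [-120.6999  148.4077]
0.07 top [-111.1458  153.1205] side tip/root [-103.0795  152.5582] [-120.98    151.8309]
0.074 top [-111.662   152.4321] side tip/root [-103.4387  155.9782] [-121.2601  155.2541]
edge home [  0.4141 -21.6956] [ -5.153  -23.4211]
[176  97  92 159 162 136 160 163 164 164 163 167 182 117  81  86  89  87
  88  89  89  89] [ 93 156 104  88  95 157 165 164 163 166 161 136  83  79  88  89  87  89
  87  89  88  88]
```

```bash
python3 -m creep '[[[0.5,1,-4,1.5,0,0,0.005],[0,1,-4,1.5,0,0,0.005],[0,1,-4,1.5,0,0,0.005],[0,1,-4,1.5,0,0,0.005],[0,1,-4,1.5,0,0,0.005]]]' 60; python3 -m creep '[[[0,0,0,0,0,0,0],[0,0,0,0,0,0,0],[0,0,0,0,0,0,0]]]'
python3 - <<'E'
from h import *
s=ctrl.get_state(); d=np.array([-np.sin(.0137),np.cos(.0137),0])
goal(s["position"]+.165*d,np.pi/2+.0137); print(s["torque"])
E
```

```text
time: 14.4
position: [0.6022, -0.0467, 0.0959]
tool_rot: [-0.022, 3.141, 0.0]
ft_force: [0.2, 0.0, -0.4]
grip_width: 0.221
time: 14.7
position: [0.6022, -0.047, 0.0959]
tool_rot: [-0.022, 3.141, -0.0]
ft_force: [0.6, -0.1, -0.0]
grip_width: 0.123
t 14.7 pos [ 0.6022 -0.047   0.0959] shift [ -0.1 165.   -0. ] turn [-0.  0.  0.] F [ 0.6 -0.1 -0. ] grip 0.123
[-0.1922  0.0727 -0.016 ]
```

```bash
python3 -m creep '[[[0,0,8,0,0,0,0],[0,0,25,0,0,0,0],[0,0,45,0,0,0,0],[0,0,65,0,0,0,0],[0,0,85,0,0,0,0]]]' 60; python3 -m creep '[[[0,0,20,0,0,0,0],[0,0,40,0,0,0,0],[0,0,60,0,0,0,0],[0,0,75,0,0,0,0],[0,0,82,0,0,0,0]]]'; python3 -m creep '[[[0,0,0,0,0,0,0],[0,0,0,0,0,0,0],[0,0,0,0,0,0,0]]]'
python3 - <<'E'
from h import *
goal([.6022,-.047,.096],np.pi/2+.0137)
for n in("side","top"): cv2.imwrite(f"pics/{n}9.png",ctrl.get_image(n)[:,:,::-1])
g=cv2.imread("pics/top9.png",0);print("top rows236-252 cols236-270");print(g[232:250:1,240:266])
b=cv2.imread("pics/side9.png",0);print("side rows 270-304 cols 296-322");print(b[278:304,298:322])
E
```

```text
time: 15.2
position: [0.6011, 0.0358, 0.0959]
tool_rot: [-0.019, 3.141, -0.006]
ft_force: [0.5, -7.2, -1.0]
grip_width: 0.119
time: 15.7
position: [0.6001, 0.1176, 0.0959]
tool_rot: [-0.021, 3.141, -0.008]
ft_force: [1.4, -9.6, 1.5]
grip_width: 0.122
time: 16.0
position: [0.6001, 0.1159, 0.0959]
tool_rot: [0.018, -3.141, 0.009]
ft_force: [0.9, -8.7, 1.6]
grip_width: 0.117
t 16.0 pos [0.6001 0.1159 0.0959] shift [  -0.2 -163.     0.8] turn [-0.005 -0.    -0.002] F [ 0.9 -8.7  1.6] grip 0.117
top rows236-252 cols236-270
[[ 70  67  66  68  64  62  62  59  58  58  53  52  49  47  43  38  32  62
  132 192 209 209 207 207 209 208]
 [ 68  67  67  66  64  63  61  62  56  58  55  53  48  46  44  35  32  59
  131 190 210 208 207 210 209 209]
 [ 69  69  66  66  64  65  61  60  61  55  55  51  50  47  40  40  31  58
  127 189 210 209 207 207 209 208]
 [ 68  70  67  67  63  63  60  60  57  56  53  54  48  47  43  39  34  54
  119 180 207 210 208 206 207 210]
 [ 68  69  68  66  63  62  63  61  58  57  55  53  50  48  44  40  34  50
  109 170 203 209 206 208 208 210]
 [ 69  69  67  67  64  63  63  
[... 3344 characters left out ...]
00  99  89  81  89  95  95  95  95  94  94 112 151 177 162 117  79
   72  73  77  74  66  81]
 [ 95  98 100  90  81  95  96  95  95  95  95  96 121 160 177 176 161 113
   62  53  55  56  52  65]
 [ 92  96  99  91  85  95  95  96  94  96  96  96 129 166 176 180 181 146
   69  50  50  51  50  59]
 [ 78  78  80  79  85  95  94  95  96  95  94  99 147 183 177 179 181 150
   74  49  51  51  51  56]
 [ 76  75  75  76  87  95  95  95  95  94  95  98 142 180 176 178 186 158
   77  51  52  49  55  83]
 [ 73  75  74  78  88  95  94  95  94  95  94  93 138 179 178 178 184 154
   74  50  52  51  66 128]
 [ 74  73  74  78  90  95  93  94  94  93  93  98 139 177 178 178 168 127
   72  66  69  69  84 141]]
```

Run:
```python
from h import *
p=[.6017,-.0024,.0137]
inv=lambda w:np.array([[np.cos(p[2]),np.sin(p[2])],[-np.sin(p[2]),np.cos(p[2])]])@(np.array(w)-p[:2])*1000
def edge(f,c,r0,r1,view="side"):
    g=cv2.imread(f,0).astype(float)[r0:r1,c]; i=g[:-1]-g[1:]; k=i.argmax(); 
    hi,lo=g[max(k-1,0)],g[min(k+3,len(g)-1)]; lvl=(hi+lo)/2; j=next(j for j in range(max(k-1,0),len(g)) if g[j+1]<lvl); return r0+j+(g[j]-lvl)/(g[j]-g[j+1])
for f,cs,r in (("pics/side0.png",(250,265,290,305,312),(240,251)),("pics/side9.png",(296,299,302,305,308),(290,299))):
    for c in cs:
        e=edge(f,c,*r); print(f,c,round(e,2),inv(onp("side",(c,e),.057)))
# top home edge: several rows
g=cv2.imread("pics/top0.png",0)
for r in (190,200,220,235): print(r,g[r,300:310])
```

```text
pics/side0.png 250 243.71 [ 76.6754 -26.2202]
pics/side0.png 265 244.82 [ 35.6668 -24.965 ]
pics/side0.png 290 246.49 [-32.0978 -23.5399]
pics/side0.png 305 246.97 [-72.2929 -24.7151]
pics/side0.png 312 247.69 [-91.1833 -23.3524]
pics/side9.png 296 293.68 [-66.4304 139.9141]
pics/side9.png 299 293.77 [-73.7266 139.6595]
pics/side9.png 302 293.98 [-81.0573 139.7746]
pics/side9.png 305 293.97 [-88.3139 139.1984]
pics/side9.png 308 294.08 [-95.6032 138.9769]
190 [180 180 169 153 153 164 175 180 178 174]
200 [183 181 173 156 148 153 176 184 169 147]
220 [180 180 179 171 159 157 178 188 176 154]
235 [185 185 185 178 163 158 179 189 190 188]
```

Run:
```python
from h import *
p=[.6017,-.0024,.0137]
inv=lambda w:np.array([[np.cos(p[2]),np.sin(p[2])],[-np.sin(p[2]),np.cos(p[2])]])@(np.array(w)-p[:2])*1000
g=cv2.imread("pics/top0.png",0); s=cv2.imread("pics/side0.png",0)
print("top front end, cols 230-246, rows 243-246");print(g[243:247,230:247])
print("hood front cols 308-324 rows 190,225,235,240");print(g[[182,190,228,236,240],306:324])
print("rear end cols 358-372");print(g[[190,210,235],358:372])
print("side front end near rail cols 308-318, rows 303-316");print(s[303:318,308:318])
print("side hood front, cols 250,260,312 rows 225-245");print(s[226:246,[246,252,300,316]].T)
def tw(x,y,z): 
    c,q=np.cos(p[2]),np.sin(p[2]); return [p[0]+(c*x-q*y)/1000,p[1]+(q*x+c*y)/1000,z/1000]
for nm,x,y,z in (("front end near",-113,195,65),("hood front",-80,-60,66),("hood rear",0,-215,66),("cover edge",-60,-20,57),("blade153",-110,153,70)): print(nm,proj("top",tw(x,y,z)).round(2),proj("side",tw(x,y,z)).round(2))
```

```text
top front end, cols 230-246, rows 243-246
[[162 162 163 163 160 163 172 167 147 141 147 146 152 169 173 174 174]
 [162 163 164 163 159 163 181 187 184 183 183 181 182 185 188 187 185]
 [164 163 163 161 158 162 181 191 191 191 192 191 190 190 189 189 181]
 [163 163 163 161 159 161 169 172 173 172 173 172 170 167 165 164 153]]
hood front cols 308-324 rows 190,225,235,240
[[170 175 173 171 172 171 174 175 173 173 175 176 176 177 174 175 175 174]
 [175 180 178 174 175 174 177 178 177 176 174 175 177 177 178 177 176 177]
 [178 191 189 188 189 186 172 153 155 175 181 184 186 185 185 185 185 184]
 [179 189 189 188 186 189 187 187 186 180 172 182 189 190 191 186 187 188]
 [179 189 190 189 186 187 187 187 186 180 171 183 191 191 190 189 187 188]]
rear end cols 358-372
[[170 170 168 168 167 148 103  87 117 128 128 128 126 127]
 [168 168 166 166 166 161 140 112 116 129 131 131 130 129]
 [174 175 175 173 172 172 153 102  88 118 126 126 123 123]]
side front end near rail cols 308-318, rows 303-316
[[160 154 153 163 162 164 155 116  68  64]
 [159 156 155 164 164 165 153 112  71  80]
 [160 155 155 
[... 469 characters left out ...]
 82  86  91  91  81  75  84  91]
 [ 83  82  82  84  90  91  83  76  86  91]]
side hood front, cols 250,260,312 rows 225-245
[[163 162 163 163 163 163  98  90 150 160 161 160 158 157 158 161 163 174
  116  81]
 [161 163 163 164 163 163 126  91 151 162 161 161 159 158 159 158 164 159
  136  89]
 [162 160 164 164 161 163 164 167 176  97  92 159 162 136 160 163 164 164
  163 167]
 [166 164 164 165 165 162 165 164 167 178 100  91 155 163 159 161 157 160
  161 161]]
front end near [[235.45 245.41]] [[313.15 310.53]]
hood front [[316.27 234.26]] [[309.03 235.73]]
hood rear [[364.72 208.97]] [[286.84 198.97]]
cover edge [[303.74 228.6 ]] [[300.24 247.95]]
blade153 [[248.54 244.14]] [[313.37 295.31]]
```

```bash
python3 -m creep '[[[0,0,4,0,0,0,0],[0,0,8,0,0,0,0],[0,0,10.2,0,0,0,0],[0,0,10.2,0,0,0,0],[0,0,10.2,0,0,0,0]]]'; python3 -m creep '[[[0,0,0,0,0,0,0],[0,0,0,0,0,0,0],[0,0,0,0,0,0,0],[0,0,0,0,0,0,0],[0,0,0,0,0,0,0]]]'
python3 - <<'E'
from h import *
goal([.6022,-.047,.096],np.pi/2+.0137)
for i in range(4): goal([.6022,-.047,.096],np.pi/2+.0137); ctrl.get_image("top")
im=ctrl.get_image("side")[:,:,::-1]; cv2.imwrite("pics/side10.png",im)
g=cv2.imread("pics/side10.png",0).astype(int); print(g[290:304,292:320])
crop("pics/side10.png","pics/k.png",205,185,345,325,4.2)
E
```

```text
time: 16.6
position: [0.5999, 0.1258, 0.0959]
tool_rot: [0.018, -3.141, 0.009]
ft_force: [0.7, -8.1, 1.6]
grip_width: 0.118
time: 17.1
position: [0.5999, 0.1257, 0.0959]
tool_rot: [0.018, -3.141, 0.009]
ft_force: [0.6, -8.8, 0.9]
grip_width: 0.121
t 17.1 pos [0.5999 0.1257 0.0959] shift [  -0.3 -172.8    0.9] turn [-0.006 -0.    -0.002] F [ 0.6 -8.8  0.9] grip 0.121
t 17.1 pos [0.5999 0.1257 0.0959] shift [  -0.3 -172.8    0.9] turn [-0.006 -0.    -0.002] F [ 0.6 -8.8  0.9] grip 0.121
t 17.15 pos [0.6    0.1258 0.0959] shift [  -0.3 -172.8    0.9] turn [-0.006 -0.    -0.002] F [ 0.4 -8.5  2.4] grip 0.121
t 17.2 pos [0.6    0.1258 0.0959] shift [  -0.3 -172.8    0.9] turn [-0.006 -0.    -0.002] F [ 0.5 -8.9  1.8] grip 0.12
t 17.25 pos [0.6    0.1257 0.0959] shift [  -0.3 -172.8    0.9] turn [-0.006 -0.    -0.002] F [-0.2 -8.8  1.4] grip 0.12
[[175 177 176 175 176 176 175 176 174 175 174 174 173 173 172 173 173 173
  173 170 171 176 179 181 154  92  79  91]
 [180 177 177 176 176 175 175 175 175 175 175 175 173 173 174 173 175 173
  171 167 168 176 179 181 150  84  78  91]
 [177 178 177
[... 691 characters left out ...]
 88  89  86  81  81  81  81  83  86  86  84  88  92  92  92  93  99  99
  125 162 177 177 161 113  61  52  54  55]
 [ 72  74  79  80  84  85  91  95  97  89  86  92  93  93  88  84  85  88
  124 166 176 179 181 146  68  49  50  50]
 [ 73  73  74  75  75  76  77  77  78  76  84  95  95  96  95  94  93  99
  147 183 179 178 182 150  72  50  51  51]
 [ 74  75  73  74  74  74  74  73  75  77  86  94  94  95  96  94  95  98
  143 180 178 179 186 158  78  50  50  50]
 [ 75  73  74  73  74  75  75  74  74  78  88  96  94  94  95  94  94  92
  139 180 178 179 185 155  75  51  51  51]
 [ 77  76  75  77  75  75  76  75  75  81  91  95  95  95  95  93  95  99
  140 176 179 178 169 127  72  66  69  69]]
```

View pics/k.png

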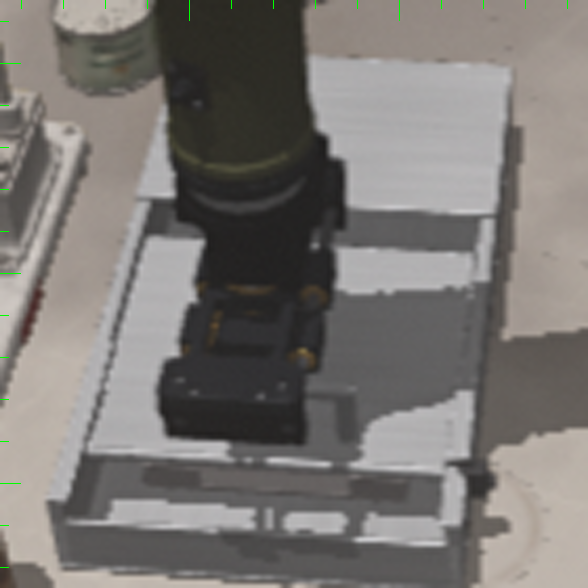

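The last picture shows the cover over both items and the bar held. Its front edge is within about 0.5 mm of the blade estimate (robot gives 152.8 mm, image 153.4, blade ≈153.3–153.7). I nudge 0.5 mm, check the bystanders by image difference, and hand in.

```bash
python3 -m creep '[[[0,0,0.5,0,0,0,0],[0,0,0.5,0,0,0,0],[0,0,0.5,0,0,0,0],[0,0,0.5,0,0,0,0]]]' 60
python3 - <<'E'
from h import *
a=cv2.imread("pics/top0.png").astype(int); b=ctrl.get_image("top")[:,:,::-1].astype(int); s0=cv2.imread("pics/side0.png").astype(int); s=ctrl.get_image("side")[:,:,::-1].astype(int)
for n,x,y in (("bowl",181,186),("garlic",247,297),("potato",346,296),("glass",416,187),("onion",448,218),("spare",462,268)):
    print(n,"top diff",np.median(np.abs(a-b)[y-12:y+12,x-10:x+10]),end="; ")
for n,x,y in (("bowl",208,383),("garlic",381,315),("potato",379,228),("glass",271,170),("onion",306,155),("spare",350,158)):
    print(n,"side diff",np.median(np.abs(s0-s)[y-8:y+8,x-10:x+10]),end="; ")
goal([.6022,-.047,.096],np.pi/2+.0137)
print(ctrl.close_job())
E
```

```text
time: 17.75
position: [0.5999, 0.126, 0.0959]
tool_rot: [0.017, -3.141, 0.009]
ft_force: [0.9, -8.6, 1.5]
grip_width: 0.117
bowl top diff 13.0; garlic top diff 73.0; potato top diff 8.0; glass top diff 7.0; onion top diff 8.0; spare top diff 12.0; bowl side diff 16.0; garlic side diff 15.0; potato side diff 9.0; glass side diff 33.0; onion side diff 7.5; spare side diff 13.0; t 17.85 pos [0.5999 0.126  0.0958] shift [  -0.3 -173.     0.9] turn [-0.006 -0.    -0.003] F [ 0.2 -9.7  1.2] grip 0.124
the job is handed in; nothing more can be done
None
```

The peeler is flat in the long compartment and the teaspoon flat in the short one. The cover is pulled out over both, and the gripper is still holding the bar at 60 N. The job was handed in at 17.85 s of the 64 s allowed.

- **Cover position:** the robot measured 173.0 mm of travel, which puts the front edge at tray y ≈ 153.0 mm. The side view put it at about 153.4 mm before a last 0.5 mm nudge. I estimate the clip's pointer at 153.3–153.7 mm, so the edge should be level to about 1 mm.
- **Uncertainty in that:** the side view read the cover's home position about 4 mm off its stated value, so I used it only after correcting for that. The arm blocked the top view, so it could not confirm the final edge position.
- **Hold:** the spring pulled with about 9 N and the arm position was steady.
- **Other items:** an image comparison showed small changes at most of them, in line with the general change in lighting. It was larger at the garlic in the top view, and at the glass in the side view. I think those come from the arm and its shadow, because no move came near either, but I did not confirm it with a picture.

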